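# Set the copy camera over a mounted print and lock it at the height clip

## Task

Make the copy stand ready for a picture: swing the camera on its stiff arm so that its lens is over the middle of the mounted print and let it stay there, then take the carriage by its grip bar and open red cam lever, lift it until its white pointer is level with the red clip on the scale, and, holding it there, squeeze the lever fully closed against the bar. Finish while still holding bar and lever together at that height; leave the clip and the other things on the table where they are.

Things in the scene. Friction and masses are not known exactly. Their poses are not given: they have to be found in the camera images.
- copy_stand: Copy stand, fixed: black board 280 x 380 x 18 mm (x -180 to +100, y -290 to +90 mm in its frame) with a 30 x 30 mm aluminium column, 328 mm high. Origin on the column's axis at table level. Its -x axis is the way the grip bar points (roughly to the robot), -y the side of the camera arm and print, z up.
- carriage_middle (a point): Middle of the carriage, a grey block 52 x 56 x 50 mm that slides up the column by up to 180 mm. It carries camera arm, grip bar and cam lever, about 0.65 kg in all. It starts on its bottom stop, this point 105 mm above the table, on the column's axis. With the lever open it sinks back to the stop when let go.
- camera_hinge (a point): Point on the vertical hinge axis of the camera arm, 40 mm to the -y side of the column's axis, at the arm's mid height. It goes up and down with the carriage and does not move otherwise.
- camera: Camera: black block 46 mm wide, 90 mm long (along the arm), 30 mm high, a lens tube 30 mm in diameter, 16 mm long under its middle. Origin in the block's middle, above the lens, 150 mm from the hinge axis. Its +y points along the arm to the hinge. It can be pinched across the 46 mm from above, or pushed. The hinge is stiff: about 3 N at the camera moves it, and it stays where it is left.
- camera_arm (a joint): Angle of the camera arm (rad): 0 points along the stand's -y axis, growing as the camera swings towards the stand's -x axis (clockwise seen from above); range -0.6 to 1.0. It starts between 0.45 and 0.8, too far towards the robot.
- mounted_print: Print in a cream window mount, a board 100 x 140 x 3 mm lying on the copy board, about 190 mm to the stand's -y side of the column. Origin in the middle of its underside. The camera's arc passes within about 8 mm of the point above its middle.
- grip_bar: Fixed black grip bar of the carriage, 16 mm wide, 22 mm high, along the stand's x axis, level with the carriage's middle. Origin on its centre line at the place to take hold, 130 mm to the -x side of the column's axis and 12 mm to its -y side. It ends 27 mm further out (-x) and meets the carriage 106 mm further in. Free above, below and on its -y side. It moves only up and down.
- lever_grip: Red handle of the cam lever, 74 mm long, 14 mm thick, 20 mm high, level with the bar on its +y side. Origin on its centre line, 98 mm from the pivot, opposite the bar's origin; its free end is 32 mm further out. Over both outer faces: 38 mm closed (8 mm gap between), 58 to 65 mm open. Only the lever moves sideways: while squeezing, the middle between the jaws shifts towards the bar.
- cam_lever (a joint): Opening angle of the cam lever (rad): 0 fully closed along the bar (a stop), growing towards the stand's +y side, up to 0.30; it starts at 0.21 to 0.28. Stiff: it stays put until pushed with about 10 N at the handle (a little more at the very end), so a lighter grip on bar and lever lifts the carriage without closing it. In the last 0.08 rad the cam grips the column.
- lever_pivot (a point): Vertical pivot of the cam lever, on the carriage: 32 mm to the stand's -x side and 11 mm to the +y side of the column's axis, level with the carriage's middle.
- pointer (a point): End of the white pointer, a flat tab 3 mm thick on the carriage, on the +y side of the column beside the scale, 20 mm above the middle of carriage, grip bar and lever. Point at its middle height.
- clip_mark (a point): Mark on the small red clip (14 x 16 x 12 mm, with a white middle line) set on the white upright scale beside the column. Point at the clip's middle height, where the pointer's end comes; it is 60 to 130 mm above the pointer's start.
- grey_scale: Bystander: white strip 20 x 130 x 7 mm with grey steps, loose, lying on the copy board. Origin under its middle.
- loupe: Bystander: black loupe 36 mm diameter, 34 mm high, standing loose on the copy board. Origin under its middle.
- paperweight: Bystander: brass paperweight 56 mm diameter, 46 mm high, loose. Origin under its middle.
- archive_box: Bystander: grey lidded box 260 x 190 x 63 mm, loose. Origin under its middle.
- pencil_tin: Bystander: empty steel tin 72 mm diameter, 95 mm high, loose. Origin under its middle.
- dust_brush: Bystander: brush 200 mm long lying loose on the table, its own x along it. Origin under its middle.
- bone_folder: Bystander: cream flat folder 150 x 22 x 6 mm lying loose on the table. Origin under its middle.

How it is judged (in metres and radians):
On the way, in this order (a step that is already met when the one before it is completed fails the run):
1. the camera has been swung over the middle of the print (lens within 18 mm, seen from above) and let go (horizontal distance between camera and mounted_print below 0.018 m and contact force between the fingers and camera below 0.05 N and velocity of joint camera_arm between -0.02 and 0.02 rad/s), for 0.2 s.
2. the carriage is held with its pointer within 5 mm of the clip's height while the lever is still open (z of pointer in the frame of clip_mark between -0.005 and 0.005 m and value of joint cam_lever above 0.1 rad and contact force between the fingers and grip_bar above 1 N), for 0.1 s.
At the end, for the whole second after the job is handed in: The cam lever is fully closed (within 0.035 rad, about 3 mm at the handle), the pointer is within 5 mm of the clip's height, the lens is within 18 mm of the middle of the print seen from above, and the fingers still squeeze both the grip bar and the lever with more than 3 N each, at rest (value of joint cam_lever below 0.035 rad and z of pointer in the frame of clip_mark between -0.005 and 0.005 m and horizontal distance between camera and mounted_print below 0.018 m and contact force between the fingers and grip_bar above 3 N and contact force between the fingers and lever_grip above 3 N and linear speed of grip_bar below 0.01 m/s); the arm keeps its last pose, push and grip.
It fails at once if the red clip is shifted on the scale by more than 3 mm (distance of clip_mark from where it was at the start of the episode above 0.003 m).
It fails at once if a bystander is moved by more than 20 mm (distance of any of grey_scale, loupe, paperweight, archive_box, pencil_tin, dust_brush, bone_folder from where it was at the start of the episode above 0.02 m).
It also fails if it takes over 53 s, if anything falls off the work surface, if the arm or the gripper's body presses on something with over 40 N, if the wrist force passes 120 N, or if a joint passes its speed limit or range.

## Robot

A 6-joint arm with a two-finger parallel gripper is mounted at the origin on the work surface. World frame = base frame: x ahead of the robot, y to its left, z up, the work surface at z = 0. Lengths are in m, angles in degrees, forces in N, time in s.
With the tool pointing down it reaches from about 0.35 to 0.95 m from the base axis. Payload 17.4 kg.
Tool frame: the origin (TCP) lies between the finger pads; the fingertips stand 14 mm ahead of it and the grasp point (between the pads) lies 5 mm behind it; z points along the fingers, y is the line along which they close (so a half turn about z gives the same grasp; the last joint's range is limited). The gripper opens to 93 mm and grips with 3 to 60 N. Pads are 15 mm wide; open, the fingers measure 128 mm over their backs; the gripper's body (75 mm by 188 mm) begins 65 mm behind the grasp point.
Start: joints at [61.375, 6.646, 82.598, -0, 90.757, -2.166], TCP at [0.301, 0.604, 0.208] pointing down, gripper open.
Joint ranges: [-162.19, 162.19], [-47.58, 125.68], [4.15, 143.07], [-65.23, 245.23], [0.69, 171.88], [-170.13, 170.13]. Speed limits (degrees/s): [108.29, 108.29, 127.2, 180, 180, 180].

## Interface

Orientations are given as a 3x3 rotation matrix whose columns are the frame's x, y, z axes.
In Python, from station import sense, camera, camera_params, hand_in gives the robot as it stands.
- The arm moves only by the shell command python3 -m jog 'ROWS' [FORCE]. ROWS is JSON, a list that holds one entry, the list of rows, each a list of 7 numbers: the shift along the tool's x, y, z in cm, then the turn, a rotation vector about the tool's x, y, z in degrees, then the closure, from 0 (fully open) to 1 (shut). In form: [[[tx, ty, tz, rx, ry, rz, gripper], ...]]. A call has 1 to 8 rows; each row is the pose to reach, as a shift and turn from the pose commanded when the call began, along the tool's axes at that moment; what a row does not reach only later rows make up. A row lasts 1/8 s, in which the tool goes at most 62.5 mm and 10.7 degrees, less where a joint would pass 70% of its speed; a pose out of reach is approached as far as the arm can. A call with a gripper value outside its range is refused whole. The fingers move at their own pace and stop on an object; FORCE is the grip in N (left out, the last holds). Time passes only in rows, so rows that repeat a pose let the fingers close. It gives the time, the measured TCP pose, the force, the opening and the grip force at its end, in the units of the state.
- sense(): the state, without advancing time (a new reading comes with each control period).
- camera(name): name is "side" or "top"; returns the picture (384x512x3 uint8, red, green, blue); there is no depth.
- camera_params(name): a dict with "K" (3x3 intrinsics, pixels), "R" (3x3) and "t" (3): a world point X has camera coordinates R X + t. Camera axes: x right, y down, z forward; pixel columns grow to the right and rows downward; lengths in m; the calibration is good to about 2 mm. A picture is of the moment at which its call begins. camera_params takes no time and is no camera call.
- hand_in(): hands the job in; it is judged then, once.
The state is a dict: "time_s": time; "q": joint angles; "dq": joint speeds; "effort": joint torques, N m; "tcp_pos": TCP position; "tool_rot": TCP orientation; "force": force on the tool from outside, world axes, zero at the start; "wrist_torque": the same for the moment, N m; "width": finger opening in m; "gripper_force": force on a finger pad.
Only numpy, scipy, OpenCV 4.12 (cv2) and the standard library are available. Lean on these libraries where they do the work, as an engineer would, in place of code of your own. Each camera call takes 0.05 s, during which the arm holds its last target. There are 200 camera calls.

## Working session

There is one attempt and no reset: what is moved stays moved. The work goes in short steps, Python scripts to look and compute and a shell command to move; the robot and the scene stay as the last step left them, time stands still between calls to the robot, and variables do not carry over. Pictures are saved under pics/ and viewed, at most 10 in all, crops included, and the job is handed in when it is done.

```bash
mkdir -p pics; python3 - <<'E'
from station import *
import cv2,numpy as np
for n in("top","side"):
    cv2.imwrite(f"pics/{n}0.png",cv2.resize(camera(n)[:,:,::-1],(800,600),interpolation=cv2.INTER_CUBIC))
    p=camera_params(n);print(n,np.round(p["K"],1).tolist(),np.round(p["R"],3).tolist(),np.round(p["t"],3).tolist())
s=sense();print(s["tcp_pos"],s["tool_rot"],s["width"],s["time_s"])
E
```

```text
top [[354.5, 0.0, 251.5], [0.0, 354.5, 187.7], [0.0, 0.0, 1.0]] [[0.026, -1.0, 0.005], [-0.988, -0.026, -0.15], [0.15, -0.001, -0.989]] [-0.049, 0.532, 1.25]
side [[448.6, 0.0, 260.2], [0.0, 448.6, 191.5], [0.0, 0.0, 1.0]] [[0.687, -0.727, 0.009], [-0.391, -0.38, -0.838], [0.612, 0.572, -0.546]] [-0.395, 0.287, 1.191]
[0.30066594 0.60413093 0.20730912] [[-8.95259720e-01  4.45544399e-01 -4.71713121e-04]
 [ 4.45544648e-01  8.95259289e-01 -8.78301281e-04]
 [ 3.09833368e-05 -9.96477015e-04 -9.99999503e-01]] 0.09317914172455229 0.1
```

View pics/top0.png

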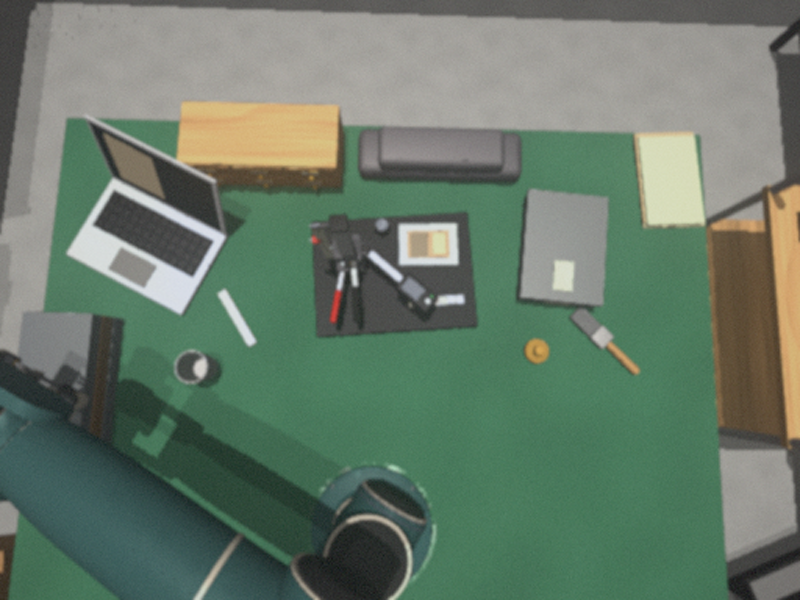

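View pics/side0.png

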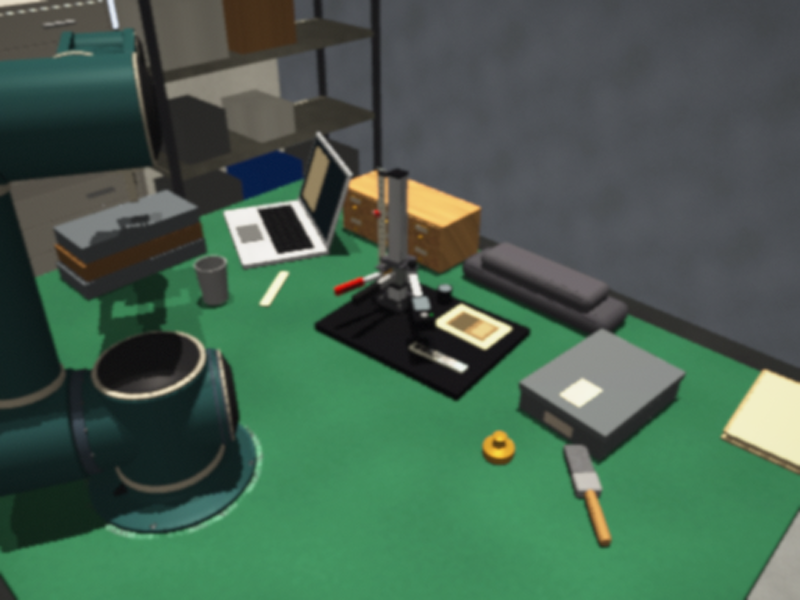

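Both views show the stand. In the top view the board corners are near (311,222), (467,213), (477,325) and (317,335), the camera is near (413,290), the print near (428,244), and the lever and bar near (336,305) and (357,300). In the side view the clip is near (377,212). I'll crop both for precision.

```bash
python3 - <<'E'
from station import *
import cv2
a=camera("top")[:,:,::-1];b=camera("side")[:,:,::-1]
cv2.imwrite("pics/top1.png",cv2.resize(a[130:220,190:310],(800,600),interpolation=cv2.INTER_CUBIC))
cv2.imwrite("pics/side1.png",cv2.resize(b[100:256,190:350],(615,600),interpolation=cv2.INTER_CUBIC))
E
```

```text
(no output)
```

View pics/top1.png

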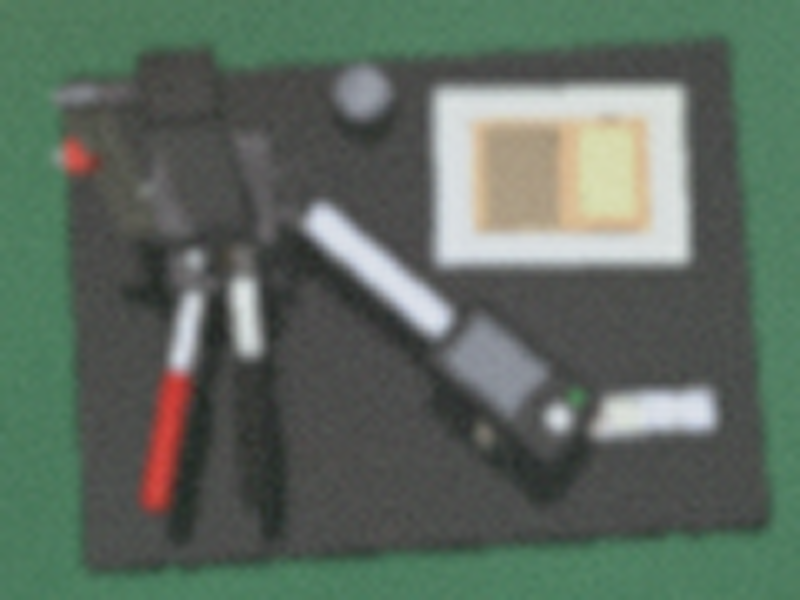

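View pics/side1.png

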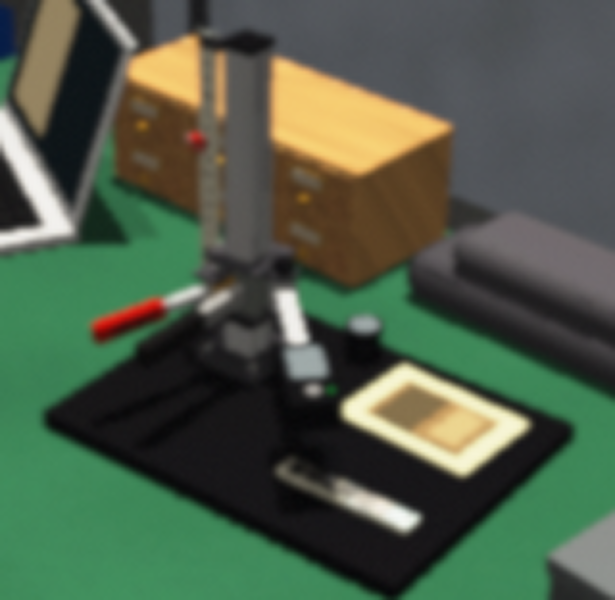

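Top crop: board corners at (728,38), (770,525) and (85,572), print centre about (561,176), and the camera body along the arm (318,212)→(545,430). In the side crop the clip is at (196,138). Next I fit the stand pose and the points.

```bash
cat > h.py <<'E'
import numpy as np
from station import *
from scipy.optimize import least_squares
P={n:camera_params(n) for n in("top","side")}
def proj(n,X):
    p=P[n];c=np.asarray(X)@np.array(p["R"]).T+np.array(p["t"]);u=c@np.array(p["K"]).T
    return u[...,:2]/u[...,2:]
def pt(u,v): return np.array([190+(u+.5)/6.667-.5,130+(v+.5)/6.667-.5])
def ps(u,v): return np.array([190+(u+.5)/3.845-.5,100+(v+.5)/3.845-.5])
def back(n,uv,z):
    p=P[n];R=np.array(p["R"]);d=R.T@np.linalg.solve(np.array(p["K"]),[*uv,1]);c=-R.T@np.array(p["t"])
    return c+d*(z-c[2])/d[2]
def tri(a,b): return least_squares(lambda X:np.r_[proj("top",X)-a,proj("side",X)-b],[.7,0,.1])
def W(s,X):
    c,n=np.cos(s[2]),np.sin(s[2]);X=np.asarray(X,float)
    return X@np.array([[c,-n,0],[n,c,0],[0,0,1]]).T+[s[0],s[1],0]
E
python3 - <<'E'
from h import *
obs=[("top",pt(728,40),(.1,-.29,.018)),("top",pt(768,522),(-.18,-.29,.018)),("top",pt(87,570),(-.18,.09,.018)),
("side",ps(47,412),(-.18,.09,.018)),("side",ps(397,580),(-.18,-.29,.018)),("side",ps(572,430),(.1,-.29,.018)),("top",pt(177,85),(0,0,.328)),("side",ps(250,40),(0,0,.328))]
f=lambda s:np.concatenate([proj(n,W(s,X))-u for n,u,X in obs])
r=least_squares(f,[.75,0,0],loss="soft_l1");s=r.x
print("stand",s,np.degrees(s[2]),np.round(f(s).reshape(-1,2),1).tolist());np.save("s.npy",s)
for q in((432,86),(686,83),(692,265),(436,268)): print("print",back("top",pt(*q),.021))
pr=np.mean([back("top",pt(*q),.021) for q in((432,86),(686,83),(692,265),(436,268))],0)
print("pr top",pr,"side",np.mean([back("side",ps(*q),.021) for q in((340,410),(405,363),(530,425),(465,476))],0))
inv=lambda X:W([0,0,-s[2]],np.asarray(X)-[s[0],s[1],0])
print("print in stand",inv(pr))
t=tri(pt(80,157),ps(196,139));print("clip",t.x,inv(t.x),t.fun)
for a,nm in((.45,'a'),(.6,'b'),(.8,'c')):
    for rr in(.105,.195):
        X=W(s,[-rr*np.sin(a),-.04-rr*np.cos(a),.105+.015]);u=proj("top",X);print(nm,rr,(u-[190,130])*6.667)
for z in(.105,.12): print("cam",z,inv(back("top",pt(515,393),z)))
print("lever",[inv(back("top",pt(*q),.115)) for q in((155,510),(182,375))],"bar",inv(back("top",pt(272,530),.116)))
print("hinge",W(s,[0,-.04,.105]),"bar",W(s,[-.13,-.012,.105]))
for q in("grey",(712,392)),("grey2",(597,435)): print(q[0],back("top",pt(*q[1]),.02))
for n,z in(("camtop side",0.12),):print(n,inv(back("side",ps(307,372),z)))
E
```

```text
stand [0.61815265 0.07018782 0.09218313] 5.281704486259914 [[0.0, -0.9], [0.6, 0.3], [-0.6, -0.1], [-1.1, -0.9], [-0.2, 1.4], [1.4, -2.1], [-0.0, 0.1], [-0.0, 1.1]]
print [ 0.70853446 -0.04162806  0.021     ]
print [ 0.71418309 -0.18523193  0.021     ]
print [ 0.60929289 -0.18946529  0.021     ]
print [ 0.60375873 -0.0464306   0.021     ]
pr top [ 0.65894229 -0.11568897  0.021     ] side [ 0.65865644 -0.1166962   0.021     ]
print in stand [ 0.023506   -0.18884238  0.021     ]
clip [0.6102451  0.12618673 0.2250314 ] [-0.00271914  0.05648906  0.2250314 ] [-0.25307008  0.27123579  0.39408448 -0.04453914]
a 0.105 [476.86718775 263.40810668]
a 0.195 [639.47003639 327.83377809]
b 0.105 [463.46503931 290.26380967]
b 0.195 [614.98353295 378.18822038]
c 0.105 [439.43520447 322.54182253]
c 0.195 [570.64019174 438.91739554]
cam 0.105 [-0.1106447 -0.1487844  0.105    ]
cam 0.12 [-0.11283369 -0.1479068   0.12      ]
lever [array([-0.16019769,  0.03937264,  0.115     ]), array([-0.09151922,  0.02203496,  0.115     ])] bar [-0.17442874 -0.01958846  0.116     ]
hinge [0.62183476 0.03035765 0.105     ] bar [0.48980925 0.04627193 0.105     ]
grey [ 0.53793673 -0.201261    0.02      ]
grey2 [ 0.5121913  -0.13777566  0.02      ]
camtop side [-0.10968267 -0.14773099  0.12      ]
```

```bash
cat >> h.py <<'E'
from scipy.spatial.transform import Rotation as Ro
def down(yaw):
    y=np.radians(yaw);Y=np.array([np.cos(y),np.sin(y),0]);Z=np.array([0,0,-1.]);return np.c_[np.cross(Y,Z),Y,Z]
def go(x,y,z,yaw,ref=None):
    q=sense();p,R=(np.array(q["tcp_pos"]),np.array(q["tool_rot"])) if ref is None else ref
    return np.round(np.r_[R.T@(np.array([x,y,z])-p)*100, Ro.from_matrix(R.T@down(yaw)).as_rotvec(degrees=True)],2).tolist()
s=np.load("s.npy")
def cam(a,r=.15): return W(s,[-r*np.sin(a),-.04-r*np.cos(a),.105])
E
python3 - <<'E'
from h import *
print("via",go(.42,.25,.24,0)); print("cam",cam(.8))
print("tin",back("side",np.array([212,300])/1.5625,0))
E
```

```text
via [-26.46, -26.39, -3.23, -0.04, 0.02, 63.54]
cam [ 0.52430827 -0.08360981  0.105     ]
tin [0.33967799 0.40040771 0.        ]
```

```bash
python3 -m jog '[[[-26.5,-26.4,-3.2,0,0,63.5,0],[-26.5,-26.4,-3.2,0,0,63.5,0],[-26.5,-26.4,-3.2,0,0,63.5,0],[-26.5,-26.4,-3.2,0,0,63.5,0],[-26.5,-26.4,-3.2,0,0,63.5,0],[-26.5,-26.4,-3.2,0,0,63.5,0],[-26.5,-26.4,-3.2,0,0,63.5,0],[-26.5,-26.4,-3.2,0,0,63.5,0]]]' 15
python3 - <<'E'
from h import *
print(go(.41,0,.24,-40));print(go(.524,-.084,.2,-40))
E
```

```text
time_s: 1.2
tcp_pos: [0.4203, 0.25, 0.2399]
tool_rot: [[-0.001, 1.0, -0.0], [1.0, 0.001, 0.0], [0.0, -0.0, -1.0]]
force: [-0.0, -0.7, -0.1]
width: 0.0927
gripper_force: 0.0
[-25.0, -1.06, -0.02, -0.01, -0.01, 40.07]
[-33.42, 10.33, 3.98, -0.01, -0.01, 40.07]
```

```bash
python3 -m jog '[[[-6,-0.5,0,0,0,10,0],[-12,-1,0,0,0,20,0],[-18,-1,0,0,0,30,0],[-25,-1,0,0,0,40,0],[-31,5,2,0,0,40,0],[-33.4,10.3,4,0,0,40.3,0],[-33.4,10.3,4,0,0,40.3,0],[-33.4,10.3,4,0,0,40.3,0]]]'
python3 - <<'E'
from h import *
import cv2
b=camera("side")[:,:,::-1]
cv2.imwrite("pics/side2.png",cv2.resize(b[80:256,190:350],(545,600),interpolation=cv2.INTER_CUBIC))
print(go(.524,-.084,.108,-40.5),proj("side",cam(.8))) 
E
```

```text
time_s: 2.2
tcp_pos: [0.5245, -0.0833, 0.198]
tool_rot: [[0.645, 0.764, -0.003], [0.764, -0.645, 0.001], [-0.002, -0.003, -1.0]]
force: [-0.8, 0.4, 0.0]
width: 0.0928
gripper_force: 0.0
[-0.07, 0.1, 9.09, -0.12, 0.05, 0.36] [268.9565029  199.71289584]
```

View pics/side2.png

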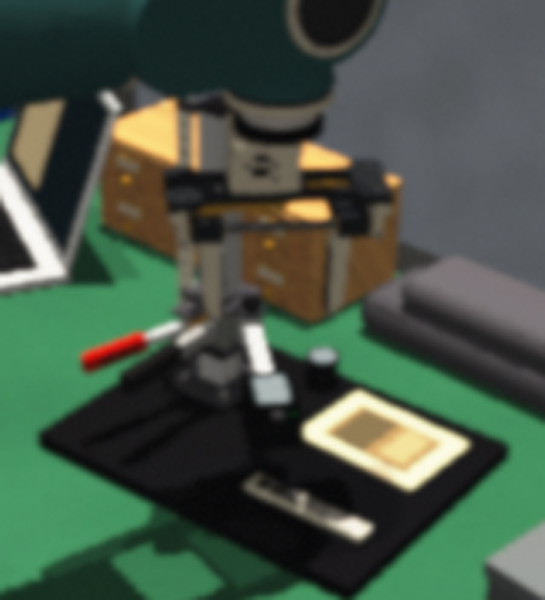

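The camera body sits at about (270,400) in the crop, which agrees with the prediction of (269,408), and the fingers straddle it. I'll descend and pinch.

```bash
python3 -m jog '[[[0,0.1,4.5,0,0,0.4,0],[0,0.1,7,0,0,0.4,0],[0,0.1,9,0,0,0.4,0],[0,0.1,9,0,0,0.4,0],[0,0.1,9,0,0,0.4,0.5],[0,0.1,9,0,0,0.4,0.7],[0,0.1,9,0,0,0.4,0.7],[0,0.1,9,0,0,0.4,0.7]]]' 15
python3 - <<'E'
from h import *
q=sense();R=np.array(q["tool_rot"]);p=np.array(q["tcp_pos"]);h=W(s,[0,-.04,.109]);print(h,np.linalg.norm((p-h)[:2]),np.degrees(np.arctan2(*(p-h)[1::-1])),np.degrees(np.arctan2(R[1,1],R[0,1])))
pr=np.array([.6588,-.116]);print("target",np.degrees(np.arctan2(*(pr-h[:2])[::-1])))
E
```

```text
time_s: 3.25
tcp_pos: [0.5245, -0.0848, 0.1102]
tool_rot: [[0.652, 0.759, 0.0], [0.759, -0.652, -0.0], [0.0, 0.0, -1.0]]
force: [0.5, -0.5, -0.8]
width: 0.0576
gripper_force: 0.0
[0.62183476 0.03035765 0.109     ] 0.15076783809612396 -130.2175125298906 -40.66532576653345
target -75.8253668485284
```

```bash
python3 -m jog '[[[0,0,0,0,0,0,0.7],[0,0,0,0,0,0,0.7],[0,0,0,0,0,0,0.7]]]' 15
python3 - <<'E'
from h import *
h=W(s,[0,-.04,0])
for c in(8,16,24,32,40,48,54.4):
    a=np.radians(-130.2+c);print(c,go(h[0]+.1508*np.cos(a),h[1]+.1508*np.sin(a),.109,-40.67+c))
E
```

```text
time_s: 3.62
tcp_pos: [0.5244, -0.0847, 0.1099]
tool_rot: [[0.652, 0.759, -0.0], [0.759, -0.652, -0.0], [-0.0, -0.0, -1.0]]
force: [-0.2, 0.4, 0.7]
width: 0.0297
gripper_force: 0.0
8 [0.17, 2.12, 0.09, -0.0, 0.0, -7.99]
16 [0.62, 4.17, 0.09, -0.0, 0.0, -15.99]
24 [1.35, 6.14, 0.09, -0.0, 0.0, -23.99]
32 [2.36, 7.99, 0.09, -0.0, 0.0, -31.99]
40 [3.61, 9.68, 0.09, -0.0, 0.0, -39.99]
48 [5.08, 11.18, 0.09, -0.0, 0.0, -47.99]
54.4 [6.4, 12.23, 0.09, -0.0, 0.0, -54.39]
```

The width is 30 mm, so the fingers missed the camera. I'll look.

```bash
python3 - <<'E'
from h import *
import cv2
b=camera("side")[:,:,::-1];a=camera("top")[:,:,::-1]
i=cv2.resize(b[140:240,200:330],(780,600),interpolation=cv2.INTER_CUBIC)
cv2.imwrite("pics/side3.png",i)
q=sense();p=np.array(q["tcp_pos"]);print((proj("side",p)-[200,140])*6,(proj("side",p-[0,0,.014])-[200,140])*6)
E
```

```text
[415.52217735 351.24256853] [414.98323514 373.38113338]
```

View pics/side3.png

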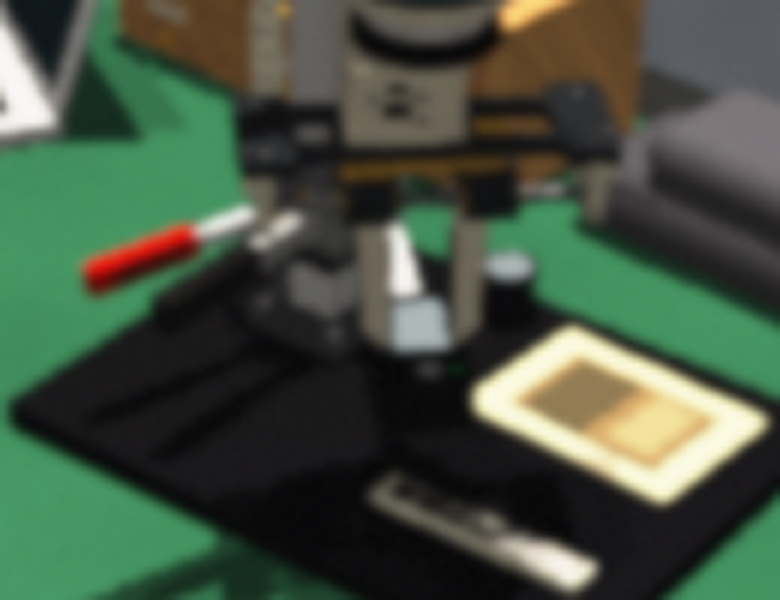

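The fingertips sit just above the camera's top (grey patch at (420,325)), so the camera is lower than I assumed. I'll triangulate its height.

```bash
python3 - <<'E'
from h import *
inv=lambda X:W([0,0,-s[2]],np.asarray(X)-[s[0],s[1],0])
# grey patch; status dot white; green led ; arm white strip inner end
for a,b in(((495,365),(307,363)),((558,417),(314,390)),((577,397),(331,390)),((318,212),(283,292)),((440,322),(300,343))):
    t=tri(pt(*a),ps(*b));i=inv(t.x)-[0,-.04,0];print(t.x.round(3),i.round(3),"r",np.hypot(*i[:2]).round(3),"ang",np.arctan2(-i[0],-i[1]).round(3),t.fun.round(1))
E
```

```text
[ 0.534 -0.077  0.119] [-0.098 -0.099  0.119] r 0.139 ang 0.78 [-0.  0.  0. -0.]
[ 0.507 -0.109  0.121] [-0.127 -0.128  0.121] r 0.181 ang 0.78 [-0.1  0.1  0.1 -0. ]
[ 0.517 -0.119  0.12 ] [-0.118 -0.139  0.12 ] r 0.182 ang 0.703 [-0.2  0.2  0.3 -0. ]
[0.611 0.018 0.114] [-0.012 -0.011  0.114] r 0.016 ang 0.839 [-0.6  0.6  0.8 -0.1]
[ 0.556 -0.048  0.115] [-0.073 -0.072  0.115] r 0.102 ang 0.787 [ 0. -0. -0.  0.]
```

```bash
python3 - <<'E'
from h import *
q=sense();print(q["time_s"],q["width"],q["gripper_force"],q["force"],q["tcp_pos"])
E
python3 -m jog '[[[0,0,0,0,0,0,0],[0,0,0,0,0,0,0],[0,0,0,0,0,0,0],[0,0,0,0,0,0,0],[0,0,0.5,0,0,0,0],[0,0,1.2,0,0,0,0],[0,0,1.8,0,0,0,0],[0,0,1.8,0,0,0,0]]]' 15
python3 -m jog '[[[0,0,0,0,0,0,0.7],[0,0,0,0,0,0,0.7],[0,0,0,0,0,0,0.7],[0,0,0,0,0,0,0.7],[0,0,0,0,0,0,0.7]]]' 15
```

```text
3.725 0.028058666087198758 0.0 [ 0.37658836  0.82990714 -0.00804113] [ 0.52437177 -0.08468067  0.10990702]
time_s: 4.72
tcp_pos: [0.5241, -0.0846, 0.0912]
tool_rot: [[0.652, 0.759, -0.001], [0.759, -0.652, 0.0], [-0.001, -0.001, -1.0]]
force: [0.5, 0.2, 0.4]
width: 0.093
gripper_force: 0.0
time_s: 5.35
tcp_pos: [0.5244, -0.0847, 0.092]
tool_rot: [[0.652, 0.759, 0.0], [0.759, -0.652, -0.0], [-0.0, 0.0, -1.0]]
force: [2.1, -2.2, -0.3]
width: 0.0474
gripper_force: 1.7
```

The camera is now pinched at 47 mm. Swinging it along the arc.

```bash
python3 -m jog '[[[0,0,0,0,0,0,0.7],[0.15,2.1,0,0,0,-8,0.7],[0.6,4.17,0,0,0,-16,0.7],[1.33,6.13,0,0,0,-24,0.7],[2.33,8,0,0,0,-32,0.7],[3.58,9.7,0,0,0,-40,0.7],[5.05,11.2,0,0,0,-48,0.7],[6.37,12.25,0,0,0,-54.4,0.7]]]' 15
python3 -m jog '[[[0,0,0,0,0,0,0.7],[0,0,0,0,0,0,0.7]]]'
python3 - <<'E'
from h import *
print(go(.6588,-.116,.092,13.8)); print(sense()["tcp_pos"])
import cv2
a=camera("top")[:,:,::-1]; b=camera("side")[:,:,::-1]
cv2.imwrite("pics/both4.png",np.hstack([cv2.resize(a[130:220,190:310],(400,300),interpolation=cv2.INTER_CUBIC),cv2.resize(b[140:240,220:353],(400,300),interpolation=cv2.INTER_CUBIC)]))
E
```

```text
time_s: 6.35
tcp_pos: [0.6588, -0.1138, 0.0917]
tool_rot: [[-0.243, 0.97, -0.002], [0.97, 0.243, 0.004], [0.005, -0.001, -1.0]]
force: [-8.8, 18.2, 6.1]
width: 0.0461
gripper_force: 15.0
time_s: 6.6
tcp_pos: [0.6587, -0.1138, 0.0917]
tool_rot: [[-0.239, 0.971, -0.001], [0.971, 0.239, 0.004], [0.004, -0.0, -1.0]]
force: [-4.0, 15.7, 3.9]
width: 0.0461
gripper_force: 15.0
[-0.21, -0.04, -0.03, -0.02, -0.23, 0.03]
[ 0.65870101 -0.11380997  0.09174552]
```

View pics/both4.png

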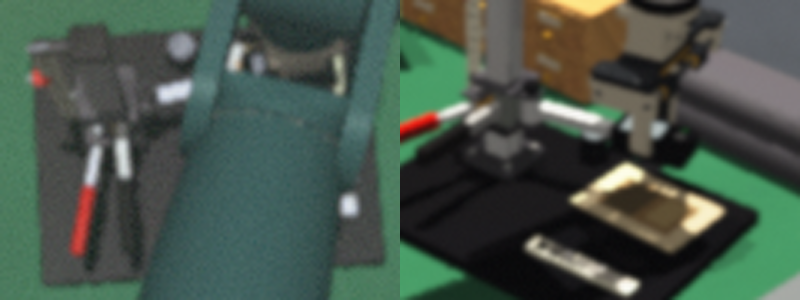

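The camera has swung over the print and the residual force is radial. I'll release, lift and move back toward the bar.

```bash
python3 -m jog '[[[0,0,0,0,0,0,0],[0,0,0,0,0,0,0],[0,0,0,0,0,0,0],[0,0,0,0,0,0,0],[0,0,-2,0,0,0,0],[0,0,-7,0,0,0,0],[0,0,-13,0,0,0,0],[0,0,-13,0,0,0,0]]]' 15
python3 - <<'E'
from h import *
b=W(s,[-.13,.002,0]);print("grasp",b)
for g in((.5,-.1,.225,-20),(.40,b[1],.225,-84.7)):print(go(*g))
E
```

```text
time_s: 7.7
tcp_pos: [0.6603, -0.1165, 0.2295]
tool_rot: [[-0.237, 0.971, 0.009], [0.971, 0.237, -0.002], [-0.004, 0.008, -1.0]]
force: [0.6, 0.2, -0.8]
width: 0.0932
gripper_force: 0.0
grasp [0.48852051 0.06021248 0.        ]
[5.41, -15.18, 0.3, 0.53, 0.08, 33.74]
[23.35, -21.09, 0.18, 0.55, -0.24, 98.44]
```

```bash
python3 -m jog '[[[2,-6,0,0,0,10,0],[4,-12,0,0.5,0,20,0],[6,-17,0,0.5,0,30,0],[11,-20,0,0.5,0,40,0],[16,-21,0,0.5,0,50,0],[20,-21,0,0.5,0,60,0],[23.3,-21,0,0.5,-0.2,70,0],[23.3,-21,0,0.5,-0.2,80,0]]]' 
python3 - <<'E'
from h import *
b=W(s,[-.13,.002,0]);print(go(.40,b[1],.225,-84.7),go(.40,b[1],.225,95.3))
import cv2
a=camera("top")[:,:,::-1]
cv2.imwrite("pics/top5.png",cv2.resize(a[130:220,190:310],(800,600),interpolation=cv2.INTER_CUBIC))
E
```

```text
time_s: 8.7
tcp_pos: [0.3988, 0.0619, 0.2227]
tool_rot: [[0.917, 0.4, -0.008], [0.4, -0.917, 0.001], [-0.006, -0.004, -1.0]]
force: [-0.8, -0.0, 0.1]
width: 0.0928
gripper_force: 0.0
[0.04, 0.2, -0.23, -0.16, 0.4, 18.27] [0.04, 0.2, -0.23, -0.58, -0.23, -161.73]
```

View pics/top5.png

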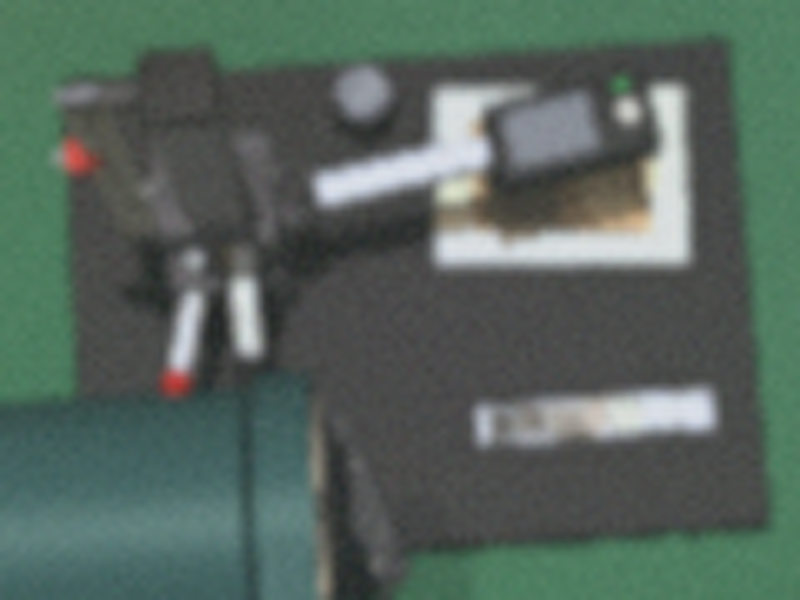

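The camera block is centred at about (571,135), over the print (432–690, 85–267). Checking this against the print centre.

```bash
python3 - <<'E'
from h import *
for z in(.095,.12): print(z,back("top",pt(571,135),z))
h=W(s,[0,-.04,0]); a=[back("top",pt(*q),.115)[:2] for q in((318,190),(490,152))]
print("arm ang by strip",np.degrees(np.arctan2(*(a[1]-a[0])[::-1])),a,h, "target -75.8")
b=W(s,[-.13,0.002,0]);print(go(.40,b[1],.225,-84.7))
for st in((-.13,-.012,.116),(-.157,-.012,.116)): print((proj("top",W(s,st))-[190,130])*6.667)
E
```

```text
0.095 [ 0.66258321 -0.11569051  0.095     ]
0.12 [ 0.65596212 -0.1140153   0.12      ]
arm ang by strip -75.68975815514133 [array([0.62428994, 0.01689706]), array([ 0.64701885, -0.07220547])] [0.62183476 0.03035765 0.        ] target -75.8
[0.04, 0.12, -0.23, -0.15, 0.41, 17.7]
[249.35906429 441.69060586]
[252.33843859 494.11865863]
```

The camera is within about 4 mm of the print centre. Now for the bar and lever, with the jaw middle at stand y ≈ 0.011.

```bash
python3 -m jog '[[[0,0.1,0,0,0.4,10,0],[0,0.1,0,0,0.4,17.7,0],[0,0.1,0,0,0.4,17.7,0]]]' 8
python3 - <<'E'
from h import *
b=W(s,[-.13,.010,0]);print(b,go(b[0],b[1],.225,-84.7),go(b[0],b[1],.088,-84.7))
E
```

```text
time_s: 9.12
tcp_pos: [0.3999, 0.0591, 0.2223]
tool_rot: [[0.994, 0.108, -0.002], [0.108, -0.994, 0.002], [-0.001, -0.003, -1.0]]
force: [-0.3, 0.0, -0.3]
width: 0.0925
gripper_force: 0.0
[0.48778409 0.06817852 0.        ] [8.84, 0.05, -0.28, -0.15, 0.07, 0.89] [8.86, 0.08, 13.42, -0.15, 0.07, 0.89]
```

```bash
python3 -m jog '[[[4.5,0,0,-0.1,0,0.9,0],[8.8,0.1,0,-0.1,0,0.9,0],[8.8,0.1,5,-0.1,0,0.9,0],[8.8,0.1,9,-0.1,0,0.9,0],[8.8,0.1,11.5,-0.1,0,0.9,0],[8.8,0.1,13.4,-0.1,0,0.9,0],[8.8,0.1,13.4,-0.1,0,0.9,0]]]' 8
python3 - <<'E'
from h import *
import cv2
b=camera("side")[:,:,::-1]
cv2.imwrite("pics/side6.png",cv2.resize(b[110:220,190:320],(709,600),interpolation=cv2.INTER_CUBIC))
q=sense();p=np.array(q["tcp_pos"]);R=np.array(q["tool_rot"]);print(p,q["width"],q["force"],[((proj("side",p+R@[0,k*.055,.014])-[190,110])*5.454).round(0) for k in(-1,1)])
E
```

```text
time_s: 10.0
tcp_pos: [0.4868, 0.0678, 0.087]
tool_rot: [[0.996, 0.092, -0.003], [0.092, -0.996, 0.001], [-0.003, -0.001, -1.0]]
force: [-0.2, 0.1, 0.4]
width: 0.0933
gripper_force: 0.0
[0.48735081 0.06785124 0.08818068] 0.09300693407190169 [0.19042308 1.05033548 0.83597971] [array([138., 428.]), array([274., 490.])]
```

View pics/side6.png

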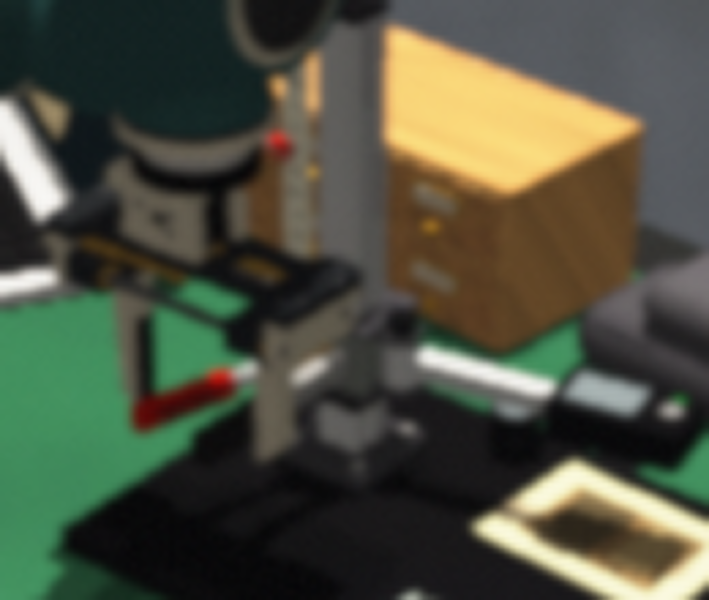

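The near fingertip appears at (274,460) instead of the predicted 490, so the real tips are about 19 mm higher than reported, the same offset as at the camera. The bar is just at tip height. I'll lower 10 mm and close lightly.

```bash
python3 -m jog '[[[0,0,0.6,0,0,0,0],[0,0,1.1,0,0,0,0],[0,0,1.1,0,0,0,0.7],[0,0,1.1,0,0,0,0.7],[0,0,1.1,0,0,0,0.7],[0,0,1.1,0,0,0,0.7],[0,0,1.1,0,0,0,0.7],[0,0,1.1,0,0,0,0.7]]]' 7
```

```text
time_s: 11.05
tcp_pos: [0.4872, 0.0683, 0.0769]
tool_rot: [[0.996, 0.09, -0.002], [0.09, -0.996, 0.001], [-0.002, -0.001, -1.0]]
force: [-2.6, 5.6, 1.6]
width: 0.062
gripper_force: 6.5
```

```bash
python3 -m jog '[[[0,-0.1,0,0,0,0,0.7],[0,-0.2,0,0,0,0,0.7],[0,-0.2,0,0,0,0,0.7],[0,-0.2,0,0,0,0,0.7]]]' 8
python3 -c "
from station import sense;q=sense();print(q['force'],q['width'],q['gripper_force'],q['tcp_pos'])"
```

```text
time_s: 11.55
tcp_pos: [0.4872, 0.0686, 0.0768]
tool_rot: [[0.996, 0.089, -0.002], [0.089, -0.996, -0.002], [-0.002, 0.002, -1.0]]
force: [-0.8, -11.1, 1.8]
width: 0.0621
gripper_force: 7.9
[ -0.77607251 -11.0786436    1.75907747] 0.06209576226142199 7.9442664119414985 [0.48715991 0.06856983 0.07680977]
```

```bash
python3 -m jog '[[[0,0.12,0,0,0,0,0.7],[0,0.12,0,0,0,0,0.7],[0,0.12,0,0,0,0,0.7]]]' 8
python3 - <<'E'
from h import *
import cv2
inv=lambda X:W([0,0,-s[2]],np.asarray(X)-[s[0],s[1],0])
def red(f,x0,x1,y0,y1):
    i=cv2.imread(f).astype(int);m=np.clip(i[...,2]-np.maximum(i[...,1],i[...,0])-40,0,None)*(i[...,2]>1.8*i[...,1]).astype(int)
    m=m[y0:y1,x0:x1];ys,xs=np.nonzero(m);w=m[ys,xs]
    return x0+(xs*w).sum()/w.sum(),y0+(ys*w).sum()/w.sum(),xs.min()+x0,xs.max()+x0,ys.min()+y0,ys.max()+y0
a=red("pics/top1.png",40,120,120,200);b=red("pics/side1.png",170,225,110,165);print(a,b)
t=tri(pt(*a[:2]),ps(*b[:2]));print("clip",t.x,inv(t.x),t.fun)
# offset of model: column top z check, tip-less
for z in(.105,.125,.205,.225): print(z,((proj("side",W(s,[-.003,.056,z]))-[190,100])*3.845).round(1),((proj("top",W(s,[-.003,.056,z]))-[190,130])*6.667).round(1))
i=cv2.imread("pics/side1.png")
g=i.min(axis=2)
cols=range(196,226,4)
for y in range(236,300,4): print(y,[int(g[y-1:y+2,c-1:c+2].mean()) for c in cols])
E
```

```text
time_s: 11.92
tcp_pos: [0.4872, 0.0685, 0.0769]
tool_rot: [[0.996, 0.09, -0.002], [0.09, -0.996, -0.0], [-0.002, -0.0, -1.0]]
force: [-1.6, -4.7, 3.1]
width: 0.0618
gripper_force: 7.8
(np.float64(77.34240910579757), np.float64(157.85215361939078), np.int64(68), np.int64(95), np.int64(142), np.int64(171)) (np.float64(195.70580700256193), np.float64(137.96872331340734), np.int64(189), np.int64(204), np.int64(130), np.int64(149))
clip [0.60996979 0.12701313 0.22577823] [-0.0029172   0.0573373   0.22577823] [-0.15233896  0.1633286   0.23742581 -0.02674961]
0.105 [198.2 256.4] [107.4 212.8]
0.125 [197.9 237.3] [102.6 204.1]
0.205 [196.6 158.2] [ 82.1 166.7]
0.225 [196.3 137.7] [ 76.5 156.5]
236 [71, 87, 91, 90, 90, 87, 79, 75]
240 [72, 87, 90, 91, 93, 96, 94, 86]
244 [71, 85, 86, 85, 90, 98, 99, 91]
248 [70, 79, 76, 74, 82, 89, 90, 86]
252 [67, 73, 70, 63, 68, 72, 73, 73]
256 [67, 72, 68, 56, 51, 50, 51, 54]
260 [68, 77, 75, 62, 52, 45, 41, 41]
264 [70, 80, 83, 77, 71, 59, 47, 39]
268 [75, 81, 85, 84, 81, 67, 50, 40]
272 [73, 77, 79, 76, 68, 57, 45, 39]
276 [61, 64, 68, 66, 59, 48, 38, 34]
280 [65, 66, 66, 61, 55, 43, 33, 29]
284 [112, 107, 90, 68, 52, 38, 33, 37]
288 [177, 158, 121, 84, 61, 54, 64, 78]
292 [189, 161, 122, 91, 84, 97, 122, 136]
296 [144, 120, 106, 109, 125, 149, 166, 165]
```

```bash
python3 - <<'E'
from h import *
import cv2
inv=lambda X:W([0,0,-s[2]],np.asarray(X)-[s[0],s[1],0])
for f,x0,x1,y0,y1 in(("pics/top1.png",130,200,350,530),("pics/side1.png",80,175,285,350)):
    i=cv2.imread(f).astype(int);m=(i[...,2]>120)&(i[...,2]>1.8*i[...,1]);m[:, :x0]=0;m[:,x1:]=0;m[:y0]=0;m[y1:]=0
    ys,xs=np.nonzero(m);r=cv2.minAreaRect(np.c_[xs,ys].astype(np.float32));print(f,r,xs.mean(),ys.mean())
    if "top" in f:a=(xs.mean(),ys.mean())
    else:b=(xs.mean(),ys.mean())
t=tri(pt(*a),ps(*b));print("lever centre",t.x,inv(t.x),t.fun)
for q in((-.026,-.028,.13),(-.026,.028,.13),(-.026,-.028,.08),(-.026,.028,.08),(.026,-.028,.13)): print(q,((proj("side",W(s,q))-[190,100])*3.845).round(0))
t=tri(pt(62,95),ps(208,38));print("scale top",t.x,inv(t.x),t.fun)
E
```

```text
pics/top1.png ((163.88327026367188, 442.54547119140625), (30.087890625, 137.7191619873047), 10.713123321533203) 164.28946677173627 441.4609929078014
pics/side1.png ((127.30249786376953, 315.1611328125), (13.089963912963867, 73.96151733398438), 69.22774505615234) 127.38407494145198 314.92974238875877
lever centre [0.49044818 0.09208192 0.11114715] [-0.12514685  0.03355667  0.11114715] [-0.09335388  0.10365528  0.13441446 -0.0101809 ]
(-0.026, -0.028, 0.13) [254. 272.]
(-0.026, 0.028, 0.13) [205. 252.]
(-0.026, -0.028, 0.08) [254. 320.]
(-0.026, 0.028, 0.08) [206. 300.]
(0.026, -0.028, 0.13) [291. 249.]
scale top [0.61607487 0.11991146 0.31934118] [0.00250823 0.04970379 0.31934118] [ 0.31333314 -0.33287693 -0.51077589  0.06250897]
```

Vision heights hold up (lever 0.111 at its visible faces), so the clip is about 0.222–0.226 and the lift is roughly 98 mm. Lifting most of the way first.

```bash
python3 -m jog '[[[0,0.05,-0.3,0,0,0,0.7],[0,0.05,-1,0,0,0,0.7],[0,0.05,-2,0,0,0,0.7],[0,0.05,-3,0,0,0,0.7],[0,0.05,-4,0,0,0,0.7],[0,0.05,-5,0,0,0,0.7],[0,0.05,-6,0,0,0,0.7],[0,0.05,-7,0,0,0,0.7]]]' 8
python3 - <<'E'
from h import *
import cv2
b=camera("side")[:,:,::-1];cv2.imwrite("pics/raw7.png",b)
m=(b[...,2]>100)&(b[...,2]>1.8*b[...,1])
n,l,st,c=cv2.connectedComponentsWithStats(m.astype(np.uint8));print([(st[k].tolist(),c[k].round(1).tolist()) for k in range(1,n) if st[k,4]>3])
print(proj("side",W(s,[-.125,.0336,.111+.07])))
q=sense();print(q["force"],q["tcp_pos"])
E
```

```text
time_s: 12.92
tcp_pos: [0.4871, 0.0683, 0.1474]
tool_rot: [[0.996, 0.09, -0.002], [0.09, -0.996, 0.001], [-0.002, -0.001, -1.0]]
force: [-2.0, 0.9, -8.4]
width: 0.0618
gripper_force: 7.9
[([239, 134, 4, 3, 11], [240.4, 135.1]), ([227, 160, 6, 3, 15], [229.3, 160.9])]
[222.13049192 163.07798996]
[-8.30121195  1.40473644 -3.99867769] [0.48738687 0.06830901 0.14874762]
```

```bash
python3 -m jog '[[[0,0,-0.8,0,0,0,0.7],[0,0,-1.6,0,0,0,0.7],[0,0,-2.3,0,0,0,0.7],[0,0,-2.3,0,0,0,0.7],[0,0,-2.3,0,0,0,0.7]]]' 8
python3 - <<'E'
from h import *
import cv2
b=camera("side")[:,:,::-1];cv2.imwrite("pics/raw8.png",b)
cv2.imwrite("pics/side8.png",cv2.resize(b[100:190,210:330],(800,600),interpolation=cv2.INTER_CUBIC))
for z in(.218,.222,.226): print(z,(proj("side",W(s,[-.003,.056,z]))-[210,100])*6.667)
a=np.radians(-75.7);h=W(s,[0,-.04,0])
# grey patch r=.139,z .119+lift
print("patch",[((proj("side",[h[0]+.139*np.cos(a),h[1]+.139*np.sin(a),.119+L])-[210,100])*6.667).round(1).tolist() for L in(.08,.09,.1)],sense()["tcp_pos"])
E
```

```text
time_s: 13.6
tcp_pos: [0.4874, 0.0683, 0.1702]
tool_rot: [[0.996, 0.09, -0.002], [0.09, -0.996, 0.001], [-0.001, -0.001, -1.0]]
force: [-3.7, 3.4, -5.4]
width: 0.0619
gripper_force: 7.6
0.218 [207.24914149 251.26151071]
0.222 [207.13812176 244.13113214]
0.226 [207.02678188 236.98019176]
patch [[615.9, 407.1], [617.2, 388.6], [618.5, 370.1]] [0.48737017 0.06826178 0.17011561]
```

View pics/side8.png

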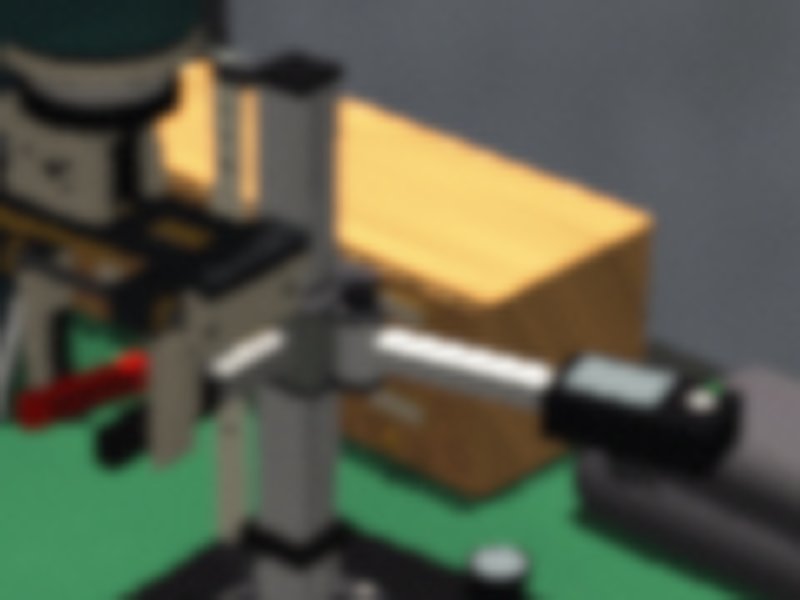

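The grey patch at (620,383) implies a 93 mm lift with no slip, but the gripper hides the clip. I'll refine the clip height with box-silhouette centroids, using the lever (known 0.105) as a check.

```bash
python3 - <<'E'
from h import *
import cv2,itertools
def cen(n,c,dims,ang):
    X=np.array(list(itertools.product(*[(-d/2,d/2) for d in dims])))
    X=X@np.array([[np.cos(ang),-np.sin(ang),0],[np.sin(ang),np.cos(ang),0],[0,0,1]]).T+c
    u=(proj(n,X)*100).astype(np.float32);m=cv2.moments(cv2.convexHull(u));return np.array([m["m10"],m["m01"]])/m["m00"]/100
inv=lambda X:W([0,0,-s[2]],np.asarray(X)-[s[0],s[1],0])
def fit(a,b,dims,ang,x0):
    return least_squares(lambda c:np.r_[cen("top",c,dims,ang)-a,cen("side",c,dims,ang)-b],x0,diff_step=1e-3)
t=fit(pt(164.3,441.5),ps(127.4,314.9),(.074,.014,.02),s[2]-.246,[.49,.09,.11]);print("lever",t.x,inv(t.x),t.fun)
for q,w in(((77.3,157.9),(195.7,138)),((81.5,156.5),(196.5,139.5))):
  for d in((.014,.016,.012),(.016,.014,.012)):
    t=fit(pt(*q),ps(*w),d,s[2],[.61,.126,.22]);print("clip",t.x,inv(t.x),t.fun)
for f,x0,x1,y0,y1 in(("pics/top1.png",60,104,136,180),("pics/side1.png",184,214,124,156)):
    i=cv2.imread(f); print([[i[y,x,::-1].tolist() for x in range(x0,x1,7)] for y in range(y0,y1,7)][:0])
    for y in range(y0,y1,4): print(y,[int(i[y,x,2])-int(i[y,x,1]) for x in range(x0,x1,4)])
E
```

```text
lever [0.49053787 0.09181501 0.11142582] [-0.12508211  0.03328264  0.11142582] [-0.04257046  0.0469431   0.06100418 -0.00441043]
clip [0.60991638 0.12697694 0.22578603] [-0.00297372  0.05730618  0.22578603] [-0.15042008  0.16124597  0.23445242 -0.02642346]
clip [0.60991985 0.12697626 0.22578571] [-0.00297033  0.05730517  0.22578571] [-0.14886599  0.15965217  0.23211107 -0.02615817]
clip [0.61045371 0.12556998 0.22471198] [-0.00256818  0.05585573  0.22471198] [-0.28080359  0.30082955  0.43704158 -0.04955763]
clip [0.61045718 0.12556919 0.22471166] [-0.0025648   0.05585462  0.22471166] [-0.2792194   0.29922895  0.43472881 -0.04928446]
[]
136 [-24, -1, 18, 29, 24, 14, 2, -1, -3, -3, -2]
140 [-15, 16, 43, 56, 46, 29, 10, 1, -4, -3, -3]
144 [-6, 32, 67, 83, 72, 52, 25, 10, 0, 0, -2]
148 [-1, 39, 76, 98, 91, 69, 39, 20, 7, 5, 2]
152 [3, 44, 84, 111, 109, 91, 62, 41, 26, 20, 10]
156 [4, 44, 82, 112, 116, 103, 79, 60, 44, 36, 20]
160 [5, 43, 79, 111, 119, 112, 93, 76, 57, 45, 27]
164 [-2, 31, 65, 96, 106, 103, 89, 76, 57, 43, 26]
168 [-15, 15, 47, 76, 86, 84, 72, 61, 46, 33, 21]
172 [-31, -6, 22, 44, 51, 52, 45, 38, 28, 20, 12]
176 [-41, -21, 1, 18, 22, 24, 22, 19, 14, 8, 5]
[]
124 [27, 26, 25, 20, 10, 5, 3, 7]
128 [26, 29, 37, 36, 21, 8, 4, 4]
132 [30, 47, 78, 86, 57, 26, 10, 6]
136 [34, 62, 109, 126, 91, 47, 18, 8]
140 [32, 53, 88, 108, 90, 53, 21, 7]
144 [30, 39, 55, 68, 65, 44, 18, 7]
148 [29, 35, 42, 48, 45, 30, 13, 5]
152 [28, 29, 31, 31, 27, 18, 9, 5]
```

```bash
python3 - <<'E'
from h import *
import itertools
S=np.array(list(itertools.product(*[(-d/2,d/2) for d in(.014,.016,.012)])))
for y,z in((.056,.219),(.056,.222),(.056,.225),(.056,.228)):
    X=W(s,S+[-.003,y,z]);a=(proj("side",X)-[190,100]+.5)*3.845-.5;b=(proj("top",X)-[190,130]+.5)*6.667-.5
    print(z,"side",a.min(0).round(1),a.max(0).round(1),"top",b.min(0).round(1),b.max(0).round(1), "topface side c",a[S[:,2]>0].mean(0).round(1),"top c",b[S[:,2]>0].mean(0).round(1))
# lever: upper/lower edges in side at column
import cv2
i=cv2.imread("pics/side1.png").astype(int)
for x in(110,127,145):print(x,[(y,i[y,x,2]-i[y,x,1]) for y in range(296,340,3)])
L=np.array(list(itertools.product((-.037,.037),(-.007,.007),(-.01,.01))));c,n=np.cos(-.246),np.sin(-.246)
L=L@np.array([[c,-n,0],[n,c,0],[0,0,1]]).T
X=W(s,L+[-.032-.093*c,.011-.093*n,.105]);print(((proj("side",X)-[190,100]+.5)*3.845-.5).round(1).tolist());print("top",((proj("top",X)-[190,130]+.5)*6.667-.5).round(1).tolist())
E
```

```text
0.219 side [185.6 133.9] [210.  156.8] top [ 61.8 143.9] [100.1 180.8] topface side c [197.7 139.1] top c [ 79.4 159.3]
0.222 side [185.6 130.8] [210.  153.7] top [ 60.9 142.3] [ 99.4 179.3] topface side c [197.7 136. ] top c [ 78.5 157.8]
0.225 side [185.5 127.7] [209.9 150.6] top [ 60.  140.7] [ 98.6 177.8] topface side c [197.6 132.9] top c [ 77.7 156.2]
0.228 side [185.4 124.6] [209.9 147.5] top [ 59.1 139.1] [ 97.8 176.3] topface side c [197.6 129.8] top c [ 76.8 154.6]
110 [(296, np.int64(-74)), (299, np.int64(-74)), (302, np.int64(-74)), (305, np.int64(-73)), (308, np.int64(-65)), (311, np.int64(-23)), (314, np.int64(51)), (317, np.int64(124)), (320, np.int64(167)), (323, np.int64(173)), (326, np.int64(140)), (329, np.int64(95)), (332, np.int64(68)), (335, np.int64(45)), (338, np.int64(13))]
127 [(296, np.int64(-76)), (299, np.int64(-73)), (302, np.int64(-56)), (305, np.int64(-16)), (308, np.int64(54)), (311, np.int64(128)), (314, np.int64(168)), (317, np.int64(163)), (320, np.int64(124)), (323, np.int64(77)), (326, np.int64(41)), (329, np.int64(16)), (332, np.int64(-14)), (335, np.int64(-42)), (338, np.int64(-63))]
145 [(296, np.int64(-47)), (299, np.int64(12)), (302, np.int64(87)), (305, np.int64(144)), (308, np.int64(173)), (311, np.int64(157)), (314, np.int64(111)), (317, np.int64(68)), (320, np.int64(39)), (323, np.int64(6)), (326, np.int64(-25)), (329, np.int64(-47)), (332, np.int64(-55)), (335, np.int64(-50)), (338, np.int64(-33))]
[[99.3, 346.7], [98.2, 326.9], [90.3, 339.7], [89.2, 319.9], [170.5, 319.1], [169.9, 299.6], [161.3, 312.4], [160.7, 292.9]]
top [[165.7, 512.6], [161.8, 508.8], [139.2, 507.8], [134.9, 503.9], [193.2, 373.8], [189.8, 367.8], [166.9, 369.1], [163.1, 362.9]]
```

The silhouette edges, referenced to the lever, put the clip at about 0.2245, so a 99 mm lift. Raise 5.8 mm more and hold.

```bash
python3 -m jog '[[[0,0,-0.3,0,0,0,0.7],[0,0,-0.58,0,0,0,0.7],[0,0,-0.58,0,0,0,0.7],[0,0,-0.58,0,0,0,0.7],[0,0,-0.58,0,0,0,0.7],[0,0,-0.58,0,0,0,0.7]]]' 8
python3 - <<'E'
from h import *
import cv2
# track camera patch between raw8 and now for true lift; and look for red clip / anything in top view
b=camera("side")[:,:,::-1];r=cv2.imread("pics/raw8.png")
T=r[150:172,290:324]; up=lambda i:cv2.resize(i,None,fx=8,fy=8,interpolation=cv2.INTER_CUBIC)
m=cv2.matchTemplate(up(b[140:180,284:330]),up(T),cv2.TM_CCOEFF_NORMED);_,v,_,l=cv2.minMaxLoc(m);print(v,l[0]/8+284-290,l[1]/8+140-150)
a=np.radians(-75.7);h=W(s,[0,-.04,0]);P0=[h[0]+.139*np.cos(a),h[1]+.139*np.sin(a)]
print(proj("side",[*P0,.218])-proj("side",[*P0,.212]),sense()["tcp_pos"],sense()["width"])
t=camera("top");u=t.astype(int);mm=((u[...,0]-u[...,1]>40)&(u[...,0]>1.8*u[...,1]));mm[:130]=0;mm[220:]=0
n,l2,st,c=cv2.connectedComponentsWithStats(mm.astype(np.uint8));print([(st[k].tolist(),c[k].round(1).tolist()) for k in range(1,n)])
E
```

```text
time_s: 14.4
tcp_pos: [0.4874, 0.0682, 0.1759]
tool_rot: [[0.996, 0.09, -0.002], [0.09, -0.996, 0.001], [-0.002, -0.001, -1.0]]
force: [-4.1, 4.1, -5.1]
width: 0.0617
gripper_force: 7.6
0.9878970980644226 0.125 -1.5
[ 0.11564933 -1.67319749] [0.48735278 0.06822694 0.17588903] 0.06176162775963117
[([200, 152, 4, 4, 11], [201.2, 153.5]), ([211, 202, 1, 1, 1], [211.0, 202.0])]
```

The carriage followed with no slip. Now squeeze, shifting the tool toward the bar in step with the closing.

```bash
python3 -m jog '[[[0,0,0,0,0,0,0.35],[0,0.1,0,0,0,0,0.37],[0,0.2,0,0,0,0,0.39],[0,0.3,0,0,0,0,0.41],[0,0.4,0,0,0,0,0.43],[0,0.5,0,0,0,0,0.45]]]' 25
python3 -c "
from station import sense;q=sense();print(q['force'],q['width'],q['gripper_force'],q['tcp_pos'])"
```

```text
time_s: 15.25
tcp_pos: [0.4879, 0.0631, 0.1756]
tool_rot: [[0.996, 0.09, -0.002], [0.09, -0.996, 0.001], [-0.002, -0.001, -1.0]]
force: [0.1, 0.2, 0.4]
width: 0.0515
gripper_force: 0.0
[0.09700415 0.16214893 0.3543173 ] 0.0514590718726428 0.0 [0.48785602 0.06311807 0.17564637]
```

```bash
cat > tr.py <<'E'
from h import *
import cv2
b=camera("side")[:,:,::-1];r=cv2.imread("pics/raw8.png");T=r[150:172,290:324]
up=lambda i:cv2.resize(i,None,fx=8,fy=8,interpolation=cv2.INTER_CUBIC)
m=cv2.matchTemplate(up(b[140:210,284:330]),up(T),cv2.TM_CCOEFF_NORMED);_,v,_,l=cv2.minMaxLoc(m);d=l[1]/8-10
q=sense();print("score",v,"dx",l[0]/8-6,"carriage lift mm ~",93-d*6/1.673,q["force"].round(1),q["width"],q["gripper_force"],q["tcp_pos"])
E
python3 tr.py
```

```text
score 0.7706747055053711 dx -1.75 carriage lift mm ~ 4.685594739988048 [-1.8 -1.4 -0.1] 0.051234166835496996 0.0 [0.48783251 0.06306137 0.17560265]
```

The force faded under position-limited closure and the carriage sank back to its stop. I'll re-grasp: open, descend, close lightly.

```bash
python3 -m jog '[[[0,-0.3,0,0,0,0,0],[0,-0.5,0,0,0,0,0],[0,-0.5,0,0,0,0,0],[0,-0.5,0,0,0,0,0],[0,-0.5,3,0,0,0,0],[0,-0.5,6,0,0,0,0],[0,-0.5,8.5,0,0,0,0],[0,-0.5,9.87,0,0,0,0]]]' 8
python3 -m jog '[[[0,0,0,0,0,0,0],[0,0,0,0,0,0,0.7],[0,0,0,0,0,0,0.7],[0,0,0,0,0,0,0.7],[0,0,0,0,0,0,0.7],[0,0,0,0,0,0,0.7],[0,0,0,0,0,0,0.7]]]' 8
python3 tr.py
```

```text
time_s: 16.3
tcp_pos: [0.4868, 0.0682, 0.0757]
tool_rot: [[0.996, 0.09, -0.003], [0.09, -0.996, 0.001], [-0.003, -0.001, -1.0]]
force: [0.4, 0.0, 0.1]
width: 0.0932
gripper_force: 0.0
time_s: 17.18
tcp_pos: [0.4874, 0.0675, 0.0772]
tool_rot: [[0.996, 0.089, -0.001], [0.089, -0.996, -0.001], [-0.001, 0.001, -1.0]]
force: [-0.3, -7.1, 2.2]
width: 0.0602
gripper_force: 7.8
score 0.7710526585578918 dx -1.75 carriage lift mm ~ 4.685594739988048 [ 0.7 -7.3  1.4] 0.059783435251232316 7.790395421907306 [0.48737575 0.06749986 0.07714901]
```

The re-grasp is good: width 60 mm, lever still open. Lifting 98.7 mm.

```bash
python3 -m jog '[[[0,0.08,0,0,0,0,0.7],[0,0.08,-0.6,0,0,0,0.7],[0,0.08,-2,0,0,0,0.7],[0,0.08,-3.5,0,0,0,0.7],[0,0.08,-5,0,0,0,0.7],[0,0.08,-6.5,0,0,0,0.7],[0,0.08,-8,0,0,0,0.7],[0,0.08,-9,0,0,0,0.7]]]' 8
python3 -m jog '[[[0,0,-0.6,0,0,0,0.7],[0,0,-0.87,0,0,0,0.7],[0,0,-0.87,0,0,0,0.7],[0,0,-0.87,0,0,0,0.7],[0,0,-0.87,0,0,0,0.7]]]' 8
python3 tr.py
```

```text
time_s: 18.23
tcp_pos: [0.4872, 0.0673, 0.1679]
tool_rot: [[0.996, 0.09, -0.002], [0.09, -0.996, 0.001], [-0.002, -0.001, -1.0]]
force: [-3.1, -3.0, -8.0]
width: 0.0601
gripper_force: 8.0
time_s: 18.85
tcp_pos: [0.4872, 0.0673, 0.1759]
tool_rot: [[0.996, 0.09, -0.002], [0.09, -0.996, 0.001], [-0.002, -0.001, -1.0]]
force: [-4.6, -2.6, -5.3]
width: 0.0597
gripper_force: 7.9
score 0.9888668656349182 dx 0.125 carriage lift mm ~ 98.37955768081291 [-4.6 -2.5 -4.7] 0.060015833892557775 7.8781290259212255 [0.4871955  0.06737303 0.17592282]
```

Held at the clip height with the lever open. Now squeeze by force, keeping the closure command well shut, with the tool shift slightly trailing.

```bash
python3 -m jog '[[[0,0,0,0,0,0,0.8],[0,0.1,0,0,0,0,0.8],[0,0.2,0,0,0,0,0.8]]]' 16
python3 tr.py
```

```text
time_s: 19.27
tcp_pos: [0.4874, 0.0645, 0.1759]
tool_rot: [[0.996, 0.089, -0.002], [0.089, -0.996, -0.001], [-0.002, 0.001, -1.0]]
force: [-3.2, -12.4, -4.6]
width: 0.0535
gripper_force: 15.6
score 0.9888910055160522 dx 0.125 carriage lift mm ~ 98.37955768081291 [ -4.6 -11.4  -4.1] 0.05345465808523487 15.516764021012932 [0.48740465 0.06436186 0.17587753]
```

```bash
python3 -m jog '[[[0,0.12,0,0,0,0,0.8],[0,0.24,0,0,0,0,0.8],[0,0.36,0,0,0,0,0.8],[0,0.48,0,0,0,0,0.8],[0,0.6,0,0,0,0,0.8],[0,0.7,0,0,0,0,0.8],[0,0.76,0,0,0,0,0.8],[0,0.76,0,0,0,0,0.8]]]' 18
python3 tr.py
```

```text
time_s: 20.32
tcp_pos: [0.4881, 0.0566, 0.1759]
tool_rot: [[0.996, 0.089, -0.002], [0.089, -0.996, -0.002], [-0.003, 0.001, -1.0]]
force: [-5.3, -12.9, -4.7]
width: 0.0382
gripper_force: 18.0
score 0.9888303875923157 dx 0.125 carriage lift mm ~ 98.37955768081291 [ -4.1 -14.2  -5.6] 0.03827848181321534 17.99623802304268 [0.48807694 0.05667315 0.17588961]
```

Closed at 38.2 mm. Balance the sides and firm up the grip.

```bash
python3 -m jog '[[[0,0.08,0,0,0,0,0.8],[0,0.16,0,0,0,0,0.8],[0,0.16,0,0,0,0,0.8],[0,0.16,0,0,0,0,0.8],[0,0.16,0,0,0,0,0.8],[0,0.16,0,0,0,0,0.8]]]' 30
python3 tr.py
python3 - <<'E'
from h import *
a=np.radians(-75.7);print(sense()["dq"])
E
```

```text
time_s: 21.12
tcp_pos: [0.4881, 0.0562, 0.1759]
tool_rot: [[0.996, 0.09, -0.003], [0.09, -0.996, 0.0], [-0.003, -0.001, -1.0]]
force: [-5.4, -3.5, -4.8]
width: 0.0373
gripper_force: 30.0
score 0.9888496398925781 dx 0.125 carriage lift mm ~ 98.37955768081291 [-6.5 -3.3 -4.4] 0.037248440133218645 30.034942030906677 [0.48804418 0.05619151 0.17584963]
[-0.0228723   0.04182942  0.01541634  0.09646421  0.07611933  0.02919979]
```

Bar and lever are held closed (37 mm over both), the height is unchanged and the camera patch hasn't moved. Handing in.

```bash
python3 -c "from station import hand_in;print(hand_in())"
```

```text
the job is handed in; nothing more can be done
None
```

I handed the job in at about 21 s: the lens is over the print (about 4 mm off centre by vision), and the bar and lever are held fully closed at 30 N with the carriage lifted 98–99 mm; the clip height is my estimate (±3 mm), since the gripper hid the clip from view, and I had to repeat the lift after the carriage slipped once during the first squeeze.

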